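Pack a pharmacy order into its tray

ROBOT

A 6-joint arm with a two-finger parallel gripper is mounted at the origin on a cart in front of the work surface, level with it; the furniture and walls round the work are solid. World frame = base frame: x ahead of the robot, y to its left, z up, the work surface at z = 0. Lengths are in m, angles in rad, forces in N, time in s.
With the tool pointing down it reaches from about 0.225 to 0.725 m from the base axis. Payload 3.1 kg.
Tool frame: the origin (TCP) lies midway between the tips of the shut fingers; the grasp point (between the pads) lies 19 mm behind it; z points along the fingers, y is the line along which they close (so a half turn about z gives the same grasp; the last joint's range is limited). The gripper opens to 85 mm and grips with 20 to 120 N. Pads are 22 mm wide; open, the fingers measure 114 mm over their backs; the gripper's body (76 mm by 85 mm) begins 54 mm behind the grasp point. The pads swing forward as they close: fully open they stand 13 mm farther back than shut.
Start: joints at [0.987, 0.048, 0.099, 1.622, 0, 1.443], TCP at [0.231, 0.471, 0.231] pointing down, gripper open.
Joint ranges: [-2.91, 2.91], [-0.99, 1.94], [-1.21, 1.42], [-2.12, 2.29], [-1.49, 1.47], [-3.14, 3.14]. Speed limits (rad/s): [2.79, 2.79, 3.14, 3.14, 3.14, 3.14].

INTERFACE

Orientations are given as [roll, pitch, yaw] about the fixed x, y, z axes, in that order (R = Rz(yaw) Ry(pitch) Rx(roll)).
In Python, from station import readout, vision, hand_in gives the robot as it stands.
- The arm moves only by the shell command python3 -m creep 'ROWS' [OPENING]. ROWS is text: rows parted by semicolons, each of 4 numbers parted by spaces: the shift along the tool's x, y, z in units of 60 mm (1.0 is 60 mm), then the turn about the tool's z in units of 10 degrees (1.0 is 10 degrees). A call has 1 to 5 rows; each row is the pose to reach, as a shift and turn from the pose commanded when the call began, along the tool's axes at that moment; what a row does not reach only later rows make up. A row lasts 1/8 s, in which the tool goes at most 62.5 mm and 10.7 degrees, less where a joint would pass 70% of its speed; a pose out of reach is approached as far as the arm can. A call with a gripper value outside its range is refused whole. OPENING is the finger opening in mm, from 0 to 85.4, set as the call begins (- or left out, the last holds). The fingers move at their own pace and stop on an object; the grip force is fixed at half the most. Time passes only in rows, so rows that repeat a pose let the fingers close. It gives the time, the measured TCP pose, the force, the opening and the grip force at its end, in the units of the state.
- readout.get_state(): the state, without advancing time (a new reading comes with each control period).
- vision.snapshot(name): name is "scene" or "top" or "wrist"; returns (picture, depth): 384x512x3 uint8, red, green, blue; 384x512 float32, m along the optical axis (not along the pixel's ray), 0 where there is no reading.
- vision.camera_params(name): a dict with "fx", "fy", "cx", "cy" (pixels), "k1" (the pictures are not rectified: a ray, as slopes to the right and down, at radius r is drawn at 1 + k1 r^2 times it, then the intrinsics apply), "T" (4x4, takes a point from camera to world coordinates). Camera axes: x right, y down, z forward; pixel columns grow to the right and rows downward; lengths in m; the calibration is good to about 2 mm. A picture is of the moment at which its call begins: read the wrist's pose just before it. camera_params takes no time and is no camera call; for the wrist camera it gives the pose at the moment of the call.
- hand_in(): hands the job in; it is judged then, once.
The state is a dict: "time_s": time; "joint_pos": joint angles; "qd": joint speeds; "effort": joint torques, N m; "eef_pos": TCP position; "eef_rot": TCP orientation; "contact_force": force on the tool from outside, world axes, zero at the start; "moment": the same for the moment, N m; "opening": finger opening in m; "grasp_force": force on a finger pad.
Only numpy, scipy, OpenCV 4.12 (cv2) and the standard library are available. Lean on these libraries where they do the work, as an engineer would, in place of code of your own. Each camera call takes 0.05 s, during which the arm holds its last target. There are 200 camera calls.

TASK

Pack the order into the low order tray with four recessed bays: stand the two large dark-blue-banded cartons upright in the two large bays (either in either), lay the strip pack that has a loose blister strip on top in the medium bay, and the slim ointment carton in the long narrow bay, each flat on the floor of its bay with its long side along the bay's long side. Leave the smaller dark-blue-banded carton and the strip pack without a loose strip where they stand.

Things in the scene. Friction and masses are not known exactly. Their poses are not given: they have to be found in the camera images.
- large_carton_1: One of two alike large medicine cartons, white with a dark blue band at the top, upright box 75 mm along its x, 63 mm along its y, 83 mm high, 0.12 kg; grasp it from above across its 63 mm. Loose, standing on the table; origin at the centre of the underside, z up.
- large_carton_2: One of two alike large medicine cartons, white with a dark blue band at the top, upright box 75 mm along its x, 63 mm along its y, 83 mm high, 0.12 kg; grasp it from above across its 63 mm. Loose, standing on the table; origin at the centre of the underside, z up.
- strip_pack_loose: Flat white pack of tablet strips held by a rubber band, with a loose blister strip of green tablets lying on its top (part of it, does not come off): 46 mm along its x, 83 mm along its y (long side); the solid pack is 24 mm high, 37 mm with the loose strip, 0.09 kg; grasp it across its 46 mm, within the lower 24 mm. Loose, standing on the table; origin at the centre of the underside, z up.
- slim_carton: Slim ointment carton (a closed square-edged box, not the bare round tube nearby) lying flat, white with a coloured end: 99 mm along its x (long side), 31 mm along its y, 27 mm high, 0.045 kg; grasp it across its 31 mm. Loose, standing on the table; origin at the centre of the underside, z up.
- small_carton: Look-alike of the large cartons, to be left alone: a smaller carton with the same dark blue band, 45 mm along its x, 61 mm along its y, 75 mm high. Loose, standing on the table; origin at the centre of the underside, z up.
- strip_pack_plain: Look-alike of the other strip pack, to be left alone: the same white banded pack without a loose blister strip on top, 46 x 83 mm, 26 mm high. Loose, standing on the table; origin at the centre of the underside, z up.
- large_bay_1: One of two alike large, nearly square bays of the order tray. Recess 91 mm along its x (long side) by 79 mm along its y, 10 mm deep. Pale plastic block 126 x 108 x 14 mm, fixed; origin at the centre of its underside, 4 mm above the table, z up; recess floor 4, rim 14 mm above the origin. The four bays stand two by two, in changing order, on a low tray (266 x 230 mm, rim 16 mm above the table).
- large_bay_2: The other large, nearly square bay of the order tray, alike in all. Recess 91 mm along its x (long side) by 79 mm along its y, 10 mm deep. Pale plastic block 126 x 108 x 14 mm, fixed; origin at the centre of its underside, 4 mm above the table, z up; recess floor 4, rim 14 mm above the origin. 
- medium_bay: The medium oblong bay of the order tray. Recess 99 mm along its x (long side) by 62 mm along its y, 10 mm deep. Pale plastic block 126 x 108 x 14 mm, fixed; origin at the centre of its underside, 4 mm above the table, z up; recess floor 4, rim 14 mm above the origin. 
- narrow_bay: The long narrow bay of the order tray. Recess 115 mm along its x (long side) by 47 mm along its y, 10 mm deep. Pale plastic block 126 x 108 x 14 mm, fixed; origin at the centre of its underside, 4 mm above the table, z up; recess floor 4, rim 14 mm above the origin. 
There are look-alikes about, which are no part of the job. Leave any green look-alike of the large_carton_2 alone. Leave any brown look-alike of the slim_carton alone.

How it is judged:
At the end, for the whole second after the job is handed in: Order things each in the proper bay: centre within 14 mm per bay axis, underside within 5 mm of the recess floor, upright to 0.1 rad, long sides parallel to 0.3 rad, released, at rest (under 0.02 m/s); small carton and plain strip pack at rest within 20 mm of their starts ((((x of large_carton_1 in the frame of large_bay_1 between -0.014 and 0.014 m and y of large_carton_1 in the frame of large_bay_1 between -0.014 and 0.014 m and z of large_carton_1 in the frame of large_bay_1 between -0.002 and 0.009 m and angle between large_carton_1's own z axis and vertical below 0.1 rad and angle between the x axis of large_carton_1 and the x axis of large_bay_1, either way round below 0.3 rad) and (x of large_carton_2 in the frame of large_bay_2 between -0.014 and 0.014 m and y of large_carton_2 in the frame of large_bay_2 between -0.014 and 0.014 m and z of large_carton_2 in the frame of large_bay_2 between -0.002 and 0.009 m and angle between large_carton_2's own z axis and vertical below 0.1 rad and angle between the x axis of large_carton_2 and the x axis of large_bay_2, either way round below 0.3 rad)) or ((x of large_carton_1 in the frame of large_bay_2 between -0.014 and 0.014 m and y of large_carton_1 in the frame of large_bay_2 between -0.014 and 0.014 m and z of large_carton_1 in the frame of large_bay_2 between -0.002 and 0.009 m and angle between large_carton_1's own z axis and vertical below 0.1 rad and angle between the x axis of large_carton_1 and the x axis of large_bay_2, either way round below 0.3 rad) and (x of large_carton_2 in the frame of large_bay_1 between -0.014 and 0.014 m and y of large_carton_2 in the frame of large_bay_1 between -0.014 and 0.014 m and z of large_carton_2 in the frame of large_bay_1 between -0.002 and 0.009 m and angle between large_carton_2's own z axis and vertical below 0.1 rad and angle between the x axis of large_carton_2 and the x axis of large_bay_1, either way round below 0.3 rad))) and x of strip_pack_loose in the frame of medium_bay between -0.014 and 0.014 m and y of strip_pack_loose in the frame of medium_bay between -0.014 and 0.014 m and z of strip_pack_loose in the frame of medium_bay between -0.002 and 0.009 m and angle between each of strip_pack_loose, slim_carton's own z axis and vertical below 0.1 rad and angle between the y axis of strip_pack_loose and the x axis of medium_bay, either way round below 0.3 rad and x of slim_carton in the frame of narrow_bay between -0.014 and 0.014 m and y of slim_carton in the frame of narrow_bay between -0.014 and 0.014 m and z of slim_carton in the frame of narrow_bay between -0.002 and 0.009 m and angle between the x axis of slim_carton and the x axis of narrow_bay, either way round below 0.3 rad and linear speed of each of large_carton_1, large_carton_2, strip_pack_loose, slim_carton, small_carton, strip_pack_plain below 0.02 m/s and distance of each of small_carton, strip_pack_plain from where it was at the start of the episode below 0.02 m); the robot touches nothing.
It fails at once if the smaller look-alike carton is pushed or carried more than 20 mm from its place (distance of small_carton from where it was at the start of the episode above 0.02 m).
It fails at once if the strip pack without a loose strip is pushed or carried more than 20 mm from its place (distance of strip_pack_plain from where it was at the start of the episode above 0.02 m).
It also fails if it takes over 102 s, if anything falls off the work surface, if the arm or the gripper's body presses on something with over 40 N, if the wrist force passes 120 N, or if a joint passes its speed limit or range.

## Working session

There is one attempt and no reset: what is moved stays moved. The work goes in short steps, Python scripts to look and compute and a shell command to move; the robot and the scene stay as the last step left them, time stands still between calls to the robot, and variables do not carry over. Pictures are saved under pics/ and viewed, at most 17 in all, crops included, and the job is handed in when it is done.

```bash
mkdir -p pics; cat > h.py <<'E'
import numpy as np, cv2
from station import readout, vision
def snap(n,f=None):
    p=vision.camera_params(n); im,d=vision.snapshot(n)
    if f: cv2.imwrite('pics/'+f,cv2.cvtColor(im,cv2.COLOR_RGB2BGR))
    np.savez('/tmp/'+n+'.npz',im=im,d=d,**{k:p[k] for k in p})
    return im,d,p
def rays(p,uv):
    uv=np.atleast_2d(np.asarray(uv,float)); xd=(uv-[p['cx'],p['cy']])/[p['fx'],p['fy']]
    x=xd.copy()
    for _ in range(20): x=xd/(1+p['k1']*(x**2).sum(1,keepdims=True))
    return np.c_[x,np.ones(len(x))]
def onplane(p,uv,z):
    T=np.array(p['T']); r=rays(p,uv)@T[:3,:3].T; o=T[:3,3]
    return o+r*((z-o[2])/r[:,2])[:,None]
def cloud(p,d):
    v,u=np.mgrid[:d.shape[0],:d.shape[1]]
    T=np.array(p['T']); r=rays(p,np.c_[u.ravel(),v.ravel()])*d.reshape(-1,1)
    return (r@T[:3,:3].T+T[:3,3]).reshape(*d.shape,3)
E
python3 - <<'E'
from h import *
for n in('top','scene'):
    im,d,p=snap(n,n+'0.png'); print(n,np.round(p['T'],3),p['fx'],p['k1'])
print(readout.get_state())
E
```

```text
top [[-1.000e-03 -9.830e-01  1.850e-01  2.860e-01]
 [-1.000e+00  0.000e+00 -7.000e-03  1.000e-03]
 [ 7.000e-03 -1.850e-01 -9.830e-01  1.254e+00]
 [ 0.000e+00  0.000e+00  0.000e+00  1.000e+00]] 350.85983503752914 0.008905496110173616
scene [[ 0.859 -0.211  0.467 -0.183]
 [-0.512 -0.382  0.769 -1.198]
 [ 0.016 -0.9   -0.436  0.723]
 [ 0.     0.     0.     1.   ]] 490.17950723663074 -0.08543047647861784
{'time_s': 0.1, 'joint_pos': array([9.87201038e-01, 4.86785236e-02, 9.77085596e-02, 1.62200485e+00,
       3.79181055e-06, 1.44302038e+00]), 'qd': array([-0.00121432, -0.00296233,  0.00476203, -0.00069945, -0.00184288,
        0.00116525]), 'effort': array([ 3.24865388e-03, -3.39849687e+01,  3.20936716e+01,  1.58004009e-02,
       -2.19607255e-04, -7.26380129e-07]), 'eef_pos': array([0.23078632, 0.47091891, 0.23021023]), 'eef_rot': array([-3.13943241e+00, -2.81362362e-04,  2.68577300e+00]), 'contact_force': array([-0.58049879, -0.486352  ,  0.3023265 ]), 'moment': array([ 0.02487664, -0.01109159, -0.01723614]), 'grasp_force': 0.0, 'opening': 0.08525790370672605}
```

View pics/top0.png

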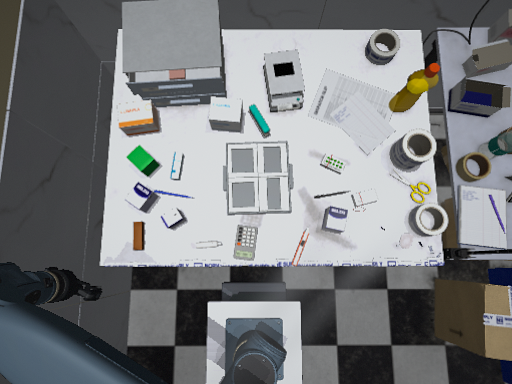

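View pics/scene0.png

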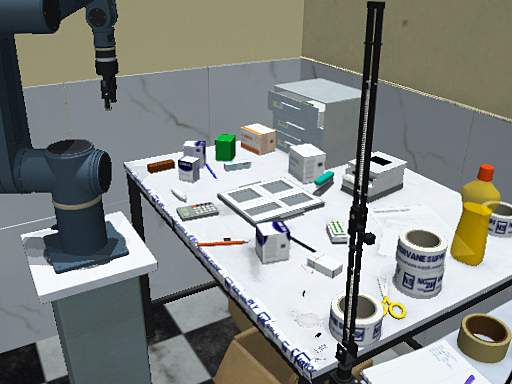

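Top view: tray at (258,177). The blue-banded cartons are at (140,197), (173,217) and (336,217). The strip packs are at (334,162), with green tablets, and (363,198), plain. The slim white box with the coloured end is at (177,165), and the bare tube is at (207,244). The look-alikes are green at (143,160) and brown at (138,235). I'll measure these by depth and enlarge a crop.

```bash
python3 - <<'E'
from h import *
f=np.load('/tmp/top.npz');im,d=f['im'],f['d'];P=cloud(f,d)
hgt=P[...,2]
for name,(u,v) in dict(A=(140,197),B=(173,217),C=(336,217),L=(334,162),Pn=(363,198),S=(177,165)).items():
    s=np.s_[v-22:v+23,u-22:u+23]; h=hgt[s]; m=(h>0.012).astype(np.uint8)
    n,l,st,_=cv2.connectedComponentsWithStats(m)
    k=np.bincount(l[18:27,18:27].ravel(),minlength=n);k[0]=0;k=k.argmax()
    q=P[s][(l==k)]; zt=np.percentile(q[:,2],90)
    t=q[q[:,2]>zt-0.008]
    r=cv2.minAreaRect((t[:,:2]*1000).astype(np.float32))
    print(name,len(q),'ztop',round(zt,3),'rect',np.round(r[0],0),np.round(r[1],0),round(r[2],1))
b=cv2.cvtColor(im,cv2.COLOR_RGB2BGR)
a=cv2.resize(b[140:250,115:225],(550,550),interpolation=cv2.INTER_CUBIC)
cv2.imwrite('pics/c1.png',np.hstack([a[:,:400], cv2.resize(b[140:250,305:385],(400,550),interpolation=cv2.INTER_CUBIC)]))
# tray
for (u,v) in [(243,160),(273,160),(243,194),(273,194)]:
    c=P[v-3:v+4,u-3:u+4].reshape(-1,3); print(u,v,np.round(c.mean(0),4),im[v,u])
E
```

```text
A 547 ztop 0.085 rect [388. 219.] [475.  75.] 56.1
B 322 ztop 0.077 rect [351. 160.] [337.  69.] 56.2
C 536 ztop 0.085 rect [ 384. -153.] [ 93. 352.] 17.6
L 286 ztop 0.034 rect [ 458. -167.] [ 73. 476.] 54.4
Pn 298 ztop 0.027 rect [ 418. -212.] [ 54. 498.] 25.4
S 250 ztop 0.028 rect [461. 170.] [479.  85.] 33.9
243 160 [0.6489 0.0375 0.0068] [142 145 150]
273 160 [ 0.6489 -0.073   0.007 ] [139 143 148]
243 194 [0.5214 0.0369 0.0073] [146 151 155]
273 194 [ 0.5166 -0.0702  0.0325] [144 149 152]
```

View pics/c1.png

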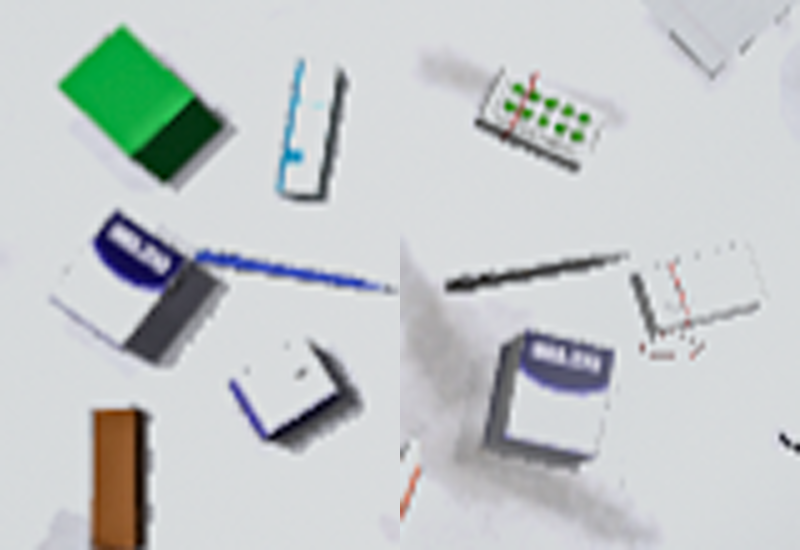

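Blue-banded: (140,197) and (336,217) stand 85 mm high, so they are the large cartons. (173,217) is 77 mm and smaller, so it stays. The strip pack with green tablets is (334,162) and the plain one is (363,198). The slim carton is the square-edged white box at (177,165), not the brown box (138,235) or the round tube (207,244). The crop confirms all of these.

```bash
cat >> h.py <<'E'
from scipy.spatial.transform import Rotation as Ro
def go(x,y,z,yaw=None,frm=None):
    """print shift in creep units from present pose (or frm=(x,y,z,yaw)) ; yaw in deg modulo 180"""
    s=readout.get_state()
    if frm is None: pos=s['eef_pos'];R=Ro.from_euler('xyz',s['eef_rot']).as_matrix();y0=np.degrees(s['eef_rot'][2])
    else: pos=np.array(frm[:3]);y0=frm[3];R=Ro.from_euler('xyz',[180,0,y0],degrees=True).as_matrix()
    sh=R.T@(np.array([x,y,z])-pos)/0.06
    dt=0 if yaw is None else -((yaw-y0+90)%180-90)/10
    print('t',round(s['time_s'],2),'from',np.round(pos,4),round(y0,1),'J6',round(s['joint_pos'][5],2),'-> shift',np.round(sh,2),'turn',round(dt,2))
def fld(n,**k):
    f=np.load('/tmp/'+n+'.npz'); return f['im'],f['d'],{k:f[k] for k in('fx','fy','cx','cy','k1','T')}
E
python3 - <<'E'
from h import *
im,d,p=snap('wrist'); T=p['T']
s=readout.get_state();R=Ro.from_euler('xyz',s['eef_rot']).as_matrix()
print('cam in tool',np.round(R.T@(T[:3,3]-s['eef_pos']),3));print(np.round(R.T@T[:3,:3],3),p['fx'],p['cx'],p['cy'])
f=fld('top');P=cloud(f[2],f[1])
for name,(u,v,z0,z1) in dict(A=(140,197,.077,.092),B=(173,217,.07,.084),C=(336,217,.077,.092),L=(334,162,.016,.045),Pn=(363,198,.016,.034),S=(177,165,.017,.035)).items():
    s=np.s_[v-20:v+21,u-20:u+21]; q=P[s]; m=((q[...,2]>z0)&(q[...,2]<z1)).astype(np.uint8)
    m=cv2.morphologyEx(m,cv2.MORPH_OPEN,np.ones((3,3)))
    n,l,st,_=cv2.connectedComponentsWithStats(m); k=1+st[1:,4].argmax(); t=q[l==k]
    r=cv2.minAreaRect((t[:,:2]*1000).astype(np.float32)); print(name,len(t),np.round(np.median(t[:,2]),4),np.round(r[0]),np.round(r[1]),round(r[2],1))
go(0.40,0.20,0.33)
E
```

```text
cam in tool [ 0.071 -0.001 -0.142]
[[-0.    -0.961 -0.277]
 [ 1.     0.    -0.001]
 [ 0.001 -0.277  0.961]] 332.72065249074205 255.49468120007427 190.16884281487995
A 388 0.0819 [502. 389.] [64. 75.] 55.9
B 214 0.0743 [428. 276.] [45. 61.] 32.8
C 413 0.0826 [ 423. -280.] [63. 75.] 77.9
L 268 0.0304 [ 632. -291.] [82. 44.] 64.2
Pn 282 0.0235 [ 507. -399.] [44. 86.] 15.3
S 235 0.0248 [624. 278.] [32. 97.] 83.8
t 0.15 from [0.2308 0.471  0.2304] 153.9 J6 1.44 -> shift [-4.52 -2.82 -1.66] turn 0
```

```bash
python3 - <<'E'
from h import *
im,d,p=fld('top');g=cv2.cvtColor(im,cv2.COLOR_RGB2GRAY)
x0,y0=220,135;g=g[y0:220,x0:297]
m=((g<185)).astype(np.uint8); m=cv2.morphologyEx(m,cv2.MORPH_OPEN,np.ones((4,4)))
n,l,st,c=cv2.connectedComponentsWithStats(m)
P=cloud(p,d)
for k in range(1,n):
    if st[k,4]<150: continue
    v,u=np.nonzero(l==k); w=onplane(p,np.c_[u+x0,v+y0],0.008)
    r=cv2.minAreaRect((w[:,:2]*1000).astype(np.float32)); print(np.round(c[k]+[x0,y0]),st[k,4],np.round(r[0]),np.round(r[1]),round(r[2],1),'depth z',np.round(np.median(P[v+y0,u+x0,2]),4))
E
python3 -m creep '-0.9 -0.56 -0.33 0;-1.8 -1.1 -0.7 0;-2.7 -1.7 -1 0;-3.6 -2.25 -1.3 0;-4.5 -2.8 -1.7 0'
```

```text
[273. 160.] 468 [649. -73.] [101.  63.] 1.8 depth z 0.0078
[243. 161.] 554 [645.  38.] [91. 81.] 0.0 depth z 0.0074
[274. 194.] 423 [520. -77.] [ 47. 114.] 89.5 depth z 0.0078
[244. 195.] 587 [518.  33.] [95. 80.] 0.6 depth z 0.0076
time_s: 0.78
eef_pos: [0.3891, 0.2171, 0.326]
eef_rot: [-3.141, -0.0, 2.686]
contact_force: [1.9, 0.4, 0.5]
opening: 0.0853
grasp_force: 0.0
```

```bash
cat > m.py <<'E'
from h import *
from station import vision
import sys
def project(p,X):
    T=np.array(p['T']);c=(np.atleast_2d(X)-T[:3,3])@T[:3,:3];x=c[:,:2]/c[:,2:];x=x*(1+p['k1']*(x**2).sum(1,keepdims=True));return x*[p['fx'],p['fy']]+[p['cx'],p['cy']]
def meas(P,xy,z0,z1,r=.075):
    """top-face fit near xy among depth points of height z0..z1"""
    m=((P[...,2]>z0)&(P[...,2]<z1)&(np.hypot(P[...,0]-xy[0],P[...,1]-xy[1])<r)).astype(np.uint8)
    m=cv2.morphologyEx(m,cv2.MORPH_OPEN,np.ones((5,5)))
    n,l,st,_=cv2.connectedComponentsWithStats(m)
    if n<2: return None
    k=1+st[1:,4].argmax();t=P[l==k];rr=cv2.minAreaRect((t[:,:2]*1000).astype(np.float32))
    return len(t),np.round(np.median(t[:,2]),4),np.round(rr[0]),np.round(rr[1]),round(rr[2],1)
E
python3 - <<'E'
from m import *
im,d,p=snap('wrist','w1.png');P=cloud(p,d)
for n,xy,z0,z1 in [('A',(.502,.389),.075,.095),('B',(.428,.276),.068,.085),('S',(.624,.278),.015,.035)]: print(n,meas(P,xy,z0,z1),np.round(project(p,[*xy,z1])))
go(.53,-.03,.33,180)
E
```

```text
A (3343, np.float64(0.0829), array([504., 390.]), array([64., 75.]), 55.0) [[433. 181.]]
B (1860, np.float64(0.075), array([431., 278.]), array([46., 61.]), 32.8) [[316. 165.]]
S (200, np.float64(0.0256), array([591., 271.]), array([15., 40.]), 61.5) [[365. 276.]]
t 0.82 from [0.3938 0.2113 0.3287] 153.4 J6 0.81 -> shift [-3.83 -2.58  0.02] turn -2.66
```

View pics/w1.png

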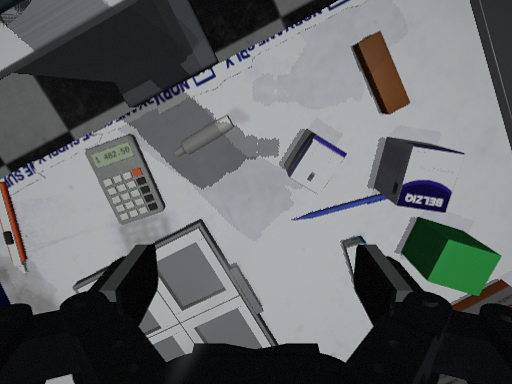

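The wrist view shows large carton A at about (425,180), the small carton at (315,165), and the slim carton half hidden at (350,255). A's two-view positions agree within 2 mm. Next I'll look at the tray from the wrist.

```bash
python3 -m creep '-1 -0.6 -0.1 -0.5;-1.9 -1.1 -0.2 -1;-2.9 -1.7 -0.3 -1.6;-3.8 -2.3 -0.4 -2.1;-4.8 -2.8 -0.5 -2.66'; python3 -m creep '0 0 0 0;0 0 0 0'; python3 - <<'E'
from m import *
im,d,p=snap('wrist','w2.png');go(.504,.390,.2,55);go(.64,-.03,.36,180)
E
```

```text
time_s: 1.45
eef_pos: [0.5609, -0.0423, 0.354]
eef_rot: [3.141, 0.0, -3.13]
contact_force: [1.1, 1.3, 0.9]
opening: 0.0855
grasp_force: 0.0
time_s: 1.7
eef_pos: [0.56, -0.0404, 0.3532]
eef_rot: [3.141, -0.002, -3.134]
contact_force: [0.1, 0.3, 1.0]
opening: 0.0853
grasp_force: 0.0
t 1.75 from [ 0.5597 -0.0398  0.354 ] -179.5 J6 -0.2 -> shift [0.86 7.17 2.57] turn -5.45
t 1.75 from [ 0.5597 -0.0398  0.354 ] -179.5 J6 -0.2 -> shift [-1.34  0.15 -0.1 ] turn 0.05
```

View pics/w2.png

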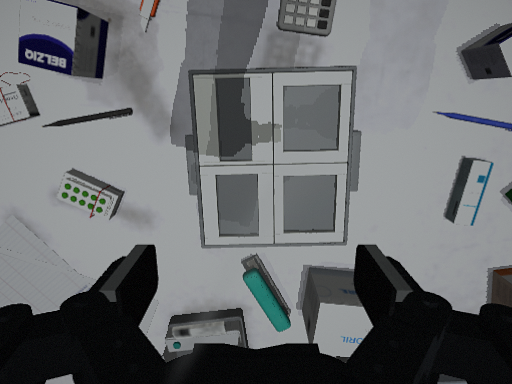

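```bash
cat >> m.py <<'E'
def bay(p,d,uv):
    P=cloud(p,d);m=((P[...,2]<.0125)&(P[...,2]>0.003)).astype(np.uint8);m=cv2.morphologyEx(m,cv2.MORPH_OPEN,np.ones((5,5)))
    m=cv2.erode(m,np.ones((3,3)))
    n,l,st,_=cv2.connectedComponentsWithStats(m,connectivity=4);k=l[uv[1],uv[0]]
    v,u=np.nonzero(l==k);w=onplane(p,np.c_[u,v],.008);r=cv2.minAreaRect((w[:,:2]*1000).astype(np.float32))
    return k,len(u),np.round(np.median(P[l==k][:,2]),4),np.round(r[0],1),np.round(r[1]),round(r[2],1)
E
python3 - <<'E'
from m import *
im,d,p=fld('wrist');P=cloud(p,d)
for uv in [(235,118),(310,118),(238,205),(309,205)]: print(uv,bay(p,d,uv))
for n,xy,z0,z1 in [('C',(.423,-.28),.075,.095),('S',(.624,.278),.015,.035),('L',(.632,-.291),.02,.045),('Pn',(.507,-.399),.015,.035)]: print(n,meas(P,xy,z0,z1),np.round(project(p,[*xy,z1])))
g=cv2.cvtColor(im,cv2.COLOR_RGB2GRAY)
print(g[140,190:360:2]); print(g[225,190:360:2])
E
```

```text
(235, 118) (np.int32(2), 2376, np.float64(0.008), array([524.2, -72. ]), array([113.,  44.]), 1.7)
(310, 118) (np.int32(3), 3170, np.float64(0.008), array([520.8,  38.7]), array([89., 75.]), 1.8)
(238, 205) (np.int32(7), 2198, np.float64(0.008), array([652.8, -68. ]), array([96., 59.]), 1.8)
(309, 205) (np.int32(8), 2523, np.float64(0.008), array([649.5,  42.8]), array([87., 75.]), 1.8)
C (4011, np.float64(0.0829), array([ 425., -279.]), array([64., 75.]), 77.2) [[39. 31.]]
S (1653, np.float64(0.0259), array([626., 279.]), array([34., 98.]), 83.0) [[476. 194.]]
L (1592, np.float64(0.0319), array([ 634., -289.]), array([83., 44.]), 61.1) [[ 79. 199.]]
Pn (982, np.float64(0.0238), array([ 504., -382.]), array([44., 49.]), 14.6) [[-12. 107.]]
[ 65  67  60  52 139 131 130 129 131 123 103 105 106 107  72  49  54  53
  52  54  52  52  54  54  53  54  53  52  54  51  51 111 107 106 104 106
 105 106 106 105 113 100 135 130 129 126 164  99 109 107 108 109 108 108
 108 106 108 107 107 107 107 107 107 108 107 108 107 106 107 107 108 102
 102  61  42 161 160 157 160 113 106  82 106 103  99]
[159 159 160 160 162  80  89 169 159 160 160 160 160 160  79  92 100 100
  99 102 101 100 101 101 103  97  97  96  98  97 106 106 107 105  87 157
 155 156 154 155 155 159 106 156 157 157 161  92 102 101 101 101 101  99
  98 100  98 100  99 100  99  99 100  98  98  99  98  98  98  98  99 101
  37 161 158 159 160  61  95 163 159 160 158 160 158]
```

Bays at z 8 mm, yaw 1.8°: narrow (523,-74), large (520,38), medium (652,-70), large (648,41). This matches the top view, and the object poses agree between views too. In the wrist view the loose strip pack is at (87,195), C at (45,40) and the slim carton at (468,190). I'll pick the loose strip pack first.

```bash
python3 - <<'E'
from m import *
go(.633,-.290,.12,62)
E
```

```text
t 1.75 from [ 0.5597 -0.0398  0.354 ] -179.5 J6 -0.2 -> shift [-1.19 -4.18  3.9 ] turn -6.15
```

```bash
python3 -m creep '-0.2 -0.6 0.5 -1;-0.4 -1.2 1 -2;-0.6 -1.8 1.5 -3;-0.8 -2.5 2 -4;-1 -3.2 2.5 -5' 85; python3 -m creep '0 0 0 0'; python3 - <<'E'
from m import *
go(.633,-.290,.12,62)
E
```

```text
time_s: 2.38
eef_pos: [0.6222, -0.231, 0.2046]
eef_rot: [-3.14, 0.001, -2.252]
contact_force: [0.8, 0.5, 0.3]
opening: 0.0852
grasp_force: 0.0
time_s: 2.5
eef_pos: [0.6202, -0.2322, 0.2]
eef_rot: [3.136, -0.002, -2.262]
contact_force: [0.2, 0.7, -0.8]
opening: 0.0852
grasp_force: 0.0
t 2.5 from [ 0.6202 -0.2322  0.2   ] -129.6 J6 -1.34 -> shift [ 0.6  -0.79  1.33] turn -1.16
```

```bash
python3 -m creep '0.3 -0.4 0.5 -0.6;0.6 -0.79 1 -1.16;0.6 -0.79 1.33 -1.16;0.6 -0.79 1.33 -1.16'; python3 - <<'E'
from m import *
im,d,p=snap('wrist','w3.png');print(meas(cloud(p,d),(.633,-.29),.018,.045));go(.633,-.290,.006,62)
E
```

```text
time_s: 3.0
eef_pos: [0.6348, -0.2874, 0.1236]
eef_rot: [3.139, 0.001, -2.057]
contact_force: [-0.5, -0.2, 0.1]
opening: 0.0851
grasp_force: 0.0
(5965, np.float64(0.0318), array([ 635., -290.]), array([83., 43.]), 63.3)
t 3.05 from [ 0.6356 -0.2879  0.1254] -117.8 J6 -1.61 -> shift [0.05 0.02 1.99] turn 0.02
```

View pics/w3.png

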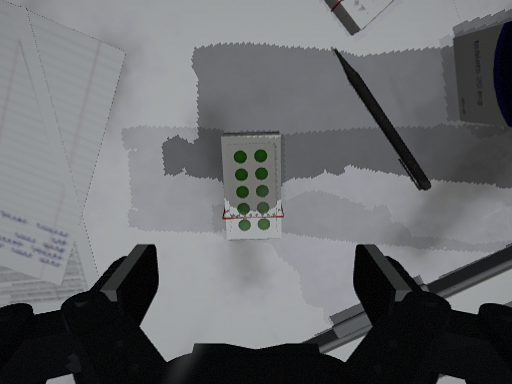

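The pack with the green tablets is centred at (252,190) between the fingers and aligned with them. Descending and gripping.

```bash
python3 -m creep '0 0 0.7 0;0 0 1.3 0;0 0 1.7 0;0 0 1.94 0;0 0 1.94 0'; python3 -m creep '0 0 0 0;0 0 0 0;0 0 0 0;0 0 0 0;0 0 0 0' 20;python3 -m creep '0 0 0 0;0 0 0 0;0 0 0 0;0 0 -0.5 0;0 0 -1 0'; python3 -m creep '0 0 -0.7 0;0 0 -1 0;0 0 -1 0'; python3 - <<'E'
from m import *
go(.652,-.070,.12,1.8)
E
```

```text
time_s: 3.68
eef_pos: [0.6357, -0.2892, 0.0084]
eef_rot: [-3.142, 0.0, -2.057]
contact_force: [-1.3, 0.3, 0.0]
opening: 0.0849
grasp_force: 0.0
time_s: 4.3
eef_pos: [0.6369, -0.2909, 0.01]
eef_rot: [-3.138, -0.0, -2.058]
contact_force: [0.3, -0.0, 5.9]
opening: 0.0441
grasp_force: 63.8
time_s: 4.92
eef_pos: [0.6344, -0.2895, 0.0667]
eef_rot: [3.138, 0.0, -2.058]
contact_force: [-0.3, 0.5, -1.0]
opening: 0.0434
grasp_force: 63.0
time_s: 5.3
eef_pos: [0.6364, -0.2906, 0.1292]
eef_rot: [-3.138, -0.0, -2.058]
contact_force: [0.7, 0.6, -1.8]
opening: 0.0439
grasp_force: 63.1
t 5.3 from [ 0.6364 -0.2906  0.1292] -117.9 J6 -1.61 -> shift [-3.37  1.49  0.15] turn 6.03
```

```bash
python3 -m creep '-0.6 0.3 0 1;-1.2 0.6 0 2;-1.8 0.9 0 3;-2.4 1.1 0 4;-3 1.35 0 5'; python3 -m creep '0 0 0 0.5;0 0 0 1;0 0 0 1' ; python3 - <<'E'
from m import *
go(.652,-.070,.12,1.8)
im,d,p=snap('wrist','w4.png');s,_,_=snap('scene');top,_,_=snap('top')
cv2.imwrite('pics/s4.png',cv2.cvtColor(np.vstack([cv2.resize(im[190:],(600,227)),cv2.resize(s[120:240,200:360],(480,360),interpolation=2)[:, :].copy() if 0 else cv2.resize(s[130:230,220:380],(600,373),interpolation=2)]),4))
E
```

```text
time_s: 5.92
eef_pos: [0.6467, -0.0915, 0.1243]
eef_rot: [3.139, -0.005, -2.937]
contact_force: [0.3, -0.5, -0.8]
opening: 0.0432
grasp_force: 63.1
time_s: 6.3
eef_pos: [0.6467, -0.0925, 0.1247]
eef_rot: [3.14, -0.005, -3.104]
contact_force: [0.7, 0.0, -0.3]
opening: 0.044
grasp_force: 63.0
t 6.3 from [ 0.6467 -0.0925  0.1247] -177.8 J6 -0.28 -> shift [-0.1   0.37  0.08] turn 0.04
```

View pics/s4.png

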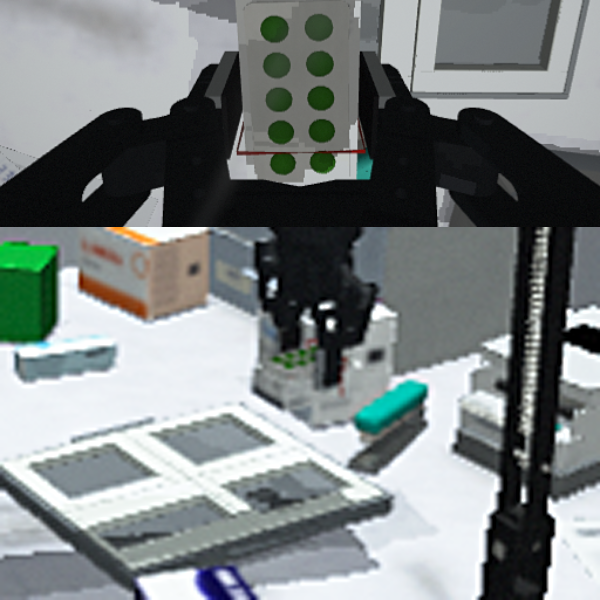

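The pack is held square between the fingers at (298,90). It sits over the medium bay, just short in y. Lowering gently.

```bash
python3 -m creep '-0.1 0.37 0 0;-0.1 0.37 0.6 0;-0.1 0.37 1.2 0;-0.1 0.37 1.5 0;-0.1 0.37 1.5 0'; python3 - <<'E'
from m import *
go(.652,-.070,.019,1.8)
im,d,p=snap('wrist');cv2.imwrite('pics/w5.png',cv2.cvtColor(im,4))
E
```

```text
time_s: 7.08
eef_pos: [0.6519, -0.0697, 0.0357]
eef_rot: [3.14, -0.004, -3.104]
contact_force: [-0.7, 0.8, -0.9]
opening: 0.0436
grasp_force: 63.0
t 7.08 from [ 0.6519 -0.0697  0.0357] -177.9 J6 -0.25 -> shift [-0.   -0.01  0.28] turn 0.03
```

View pics/w5.png

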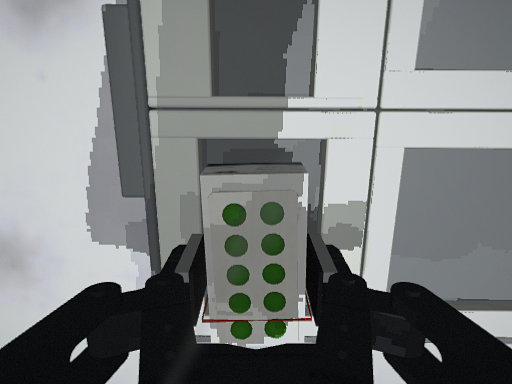

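The pack is at columns 202–307 and the recess at 197–325, so it is about 3 mm short to the right. I'll shift 3 mm and lower.

```bash
python3 -m creep '0 0.05 0 0;0 0.05 0.15 0;0 0.05 0.26 0;0 0.05 0.26 0;0 0.05 0.26 0'; python3 -m creep '0 0 0.04 0;0 0 0.04 0;0 0 0.04 0'
```

```text
time_s: 7.75
eef_pos: [0.6531, -0.0677, 0.022]
eef_rot: [3.142, -0.0, -3.105]
contact_force: [-1.6, 0.1, -1.9]
opening: 0.044
grasp_force: 63.0
time_s: 8.12
eef_pos: [0.6533, -0.0677, 0.0198]
eef_rot: [-3.142, 0.0, -3.105]
contact_force: [-0.9, 0.4, -1.4]
opening: 0.0437
grasp_force: 63.0
```

```bash
python3 -m creep '0 0 0.02 0;0 0 0.02 0;0 0 0.02 0' 70; python3 -m creep '0 0 -0.5 0;0 0 -1.2 0;0 0 -2 0;0 0 -2.5 0;0 0 -2.5 0' 85; python3 - <<'E'
from m import *
im,d,p=snap('wrist');P=cloud(p,d);print(meas(P,(.653,-.068),.026,.055));cv2.imwrite('pics/w6.png',cv2.cvtColor(im,4))
go(.425,-.279,.17,167.2)
E
```

```text
time_s: 8.5
eef_pos: [0.6534, -0.0677, 0.0188]
eef_rot: [-3.141, 0.0, -3.105]
contact_force: [-0.3, -0.5, -0.2]
opening: 0.0698
grasp_force: 0.0
time_s: 9.12
eef_pos: [0.6556, -0.0681, 0.1732]
eef_rot: [-3.14, 0.008, -3.105]
contact_force: [0.5, -0.6, -0.4]
opening: 0.0847
grasp_force: 0.0
(4482, np.float64(0.0399), array([653., -69.]), array([83., 44.]), 3.8)
t 9.18 from [ 0.6544 -0.0679  0.1703] -177.9 J6 -0.24 -> shift [ 3.95 -3.38 -0.01] turn 1.49
```

The strip pack is seated: its top is at 40 mm, which is 32 plus the 8 mm floor, and its centre is within 2 mm of the bay's. Next is large carton C.

```bash
python3 -m creep '0.7 -0.6 0 0.3;1.4 -1.2 0 0.6;2.2 -1.9 0 0.9;3 -2.6 0 1.2;3.6 -3.1 0 1.49';python3 -m creep '0.35 -0.28 0 0;0.35 -0.28 0 0;0.35 -0.28 0 0'; python3 - <<'E'
from m import *
im,d,p=snap('wrist','w7.png');print(meas(cloud(p,d),(.425,-.279),.075,.095))
go(.425,-.279,.045,167.2)
E
```

```text
time_s: 9.8
eef_pos: [0.4413, -0.2619, 0.166]
eef_rot: [3.14, -0.004, 2.915]
contact_force: [0.1, -0.7, -0.1]
opening: 0.0847
grasp_force: 0.0
time_s: 10.18
eef_pos: [0.4198, -0.2724, 0.1671]
eef_rot: [3.14, -0.002, 2.918]
contact_force: [-0.1, 0.3, 0.2]
opening: 0.0851
grasp_force: 0.0
(8639, np.float64(0.083), array([ 425., -279.]), array([63., 76.]), 76.7)
t 10.22 from [ 0.4202 -0.2724  0.1675] 167.2 J6 -0.49 -> shift [-0.1  -0.09  2.04] turn 0.0
```

View pics/w7.png

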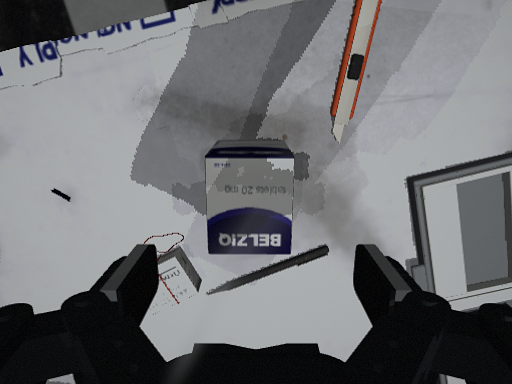

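Carton C is centred at (250,205), 5 mm left of the gripper's middle. The plain pack at (165,280) is clear of the fingers. Descending.

```bash
python3 -m creep '-0.1 -0.09 0 0;-0.1 -0.09 0.6 0;-0.1 -0.09 1.2 0;-0.1 -0.09 1.7 0;-0.1 -0.09 2.04 0'; python3 -m creep '0 0 0 0;0 0 0 0;0 0 0 0;0 0 0 0;0 0 0 0' 40;python3 -m creep '0 0 -0.4 0;0 0 -1 0;0 0 -1.7 0;0 0 -2.3 0;0 0 -2.3 0'; python3 - <<'E'
from m import *
go(.5208,.0387,.18,1.8)
E
```

```text
time_s: 10.85
eef_pos: [0.4249, -0.279, 0.0441]
eef_rot: [3.141, -0.002, 2.919]
contact_force: [0.8, -0.6, 0.8]
opening: 0.0851
grasp_force: 0.0
time_s: 11.48
eef_pos: [0.4248, -0.28, 0.0466]
eef_rot: [-3.141, 0.001, 2.918]
contact_force: [-0.3, -0.2, -0.7]
opening: 0.0617
grasp_force: 65.1
time_s: 12.1
eef_pos: [0.4265, -0.2814, 0.1883]
eef_rot: [-3.138, 0.007, 2.918]
contact_force: [0.5, 0.3, -1.9]
opening: 0.0613
grasp_force: 65.5
t 12.1 from [ 0.4265 -0.2814  0.1883] 167.2 J6 -0.49 -> shift [-0.35  5.55  0.12] turn -1.46
```

```bash
python3 -m creep '-0.06 0.9 0 -0.3;-0.12 1.8 0 -0.6;-0.18 2.7 0 -0.9;-0.24 3.6 0 -1.2;-0.3 4.5 0 -1.46';python3 -m creep '0.2 1.04 0 0;0.2 1.04 0 0;0.2 1.04 0 0'; python3 - <<'E'
from m import *
go(.5208,.0387,.08,1.8)
E
```

```text
time_s: 12.72
eef_pos: [0.5016, -0.0187, 0.1824]
eef_rot: [3.141, -0.002, -3.109]
contact_force: [1.5, -0.1, -1.1]
opening: 0.0615
grasp_force: 65.8
time_s: 13.1
eef_pos: [0.4875, 0.0416, 0.1829]
eef_rot: [-3.141, -0.002, -3.109]
contact_force: [-0.3, -0.3, -2.3]
opening: 0.0617
grasp_force: 66.0
t 13.1 from [0.4875 0.0416 0.1829] -178.2 J6 -0.08 -> shift [-0.56 -0.06  1.71] turn 0.0
```

```bash
python3 -m creep '-0.56 -0.06 0 0;-0.56 -0.06 0.6 0;-0.56 -0.06 1.2 0;-0.56 -0.06 1.71 0;-0.56 -0.06 1.71 0';  python3 - <<'E'
from m import *
go(.5208,.0387,.055,1.8)
im,d,p=snap('wrist','w8.png')
E
```

```text
time_s: 13.72
eef_pos: [0.5188, 0.0373, 0.0777]
eef_rot: [3.141, -0.008, -3.113]
contact_force: [-0.5, 0.1, -0.9]
opening: 0.0611
grasp_force: 65.9
t 13.72 from [0.5188 0.0373 0.0777] -178.4 J6 -0.09 -> shift [-0.04  0.02  0.38] turn -0.02
```

View pics/w8.png

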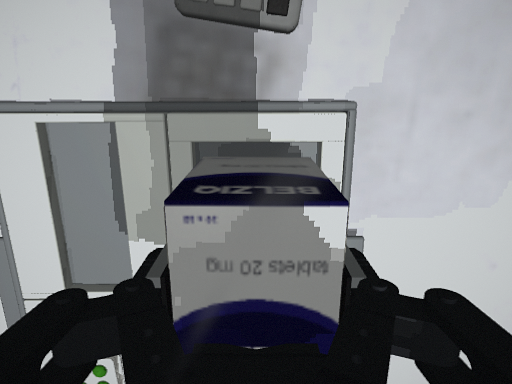

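The carton's lower edge (columns 203–308) is centred in the recess (193–320). Lowering and releasing.

```bash
python3 -m creep '-0.04 0.02 0.2 0;-0.04 0.02 0.34 0;-0.04 0.02 0.38 0;-0.04 0.02 0.38 0;-0.04 0.02 0.38 0';python3 -m creep '0 0 0 0;0 0 0 0;0 0 0 0' 85; python3 -m creep '0 0 -0.5 0;0 0 -1.2 0;0 0 -1.9 0;0 0 -2.4 0;0 0 -2.4 0'; python3 - <<'E'
from m import *
im,d,p=snap('wrist');print(meas(cloud(p,d),(.52,.038),.083,.105))
go(.6265,.279,.12,173)
E
```

```text
time_s: 14.4
eef_pos: [0.5245, 0.0403, 0.0592]
eef_rot: [-3.142, 0.001, -3.11]
contact_force: [0.5, -0.2, -0.8]
opening: 0.0615
grasp_force: 65.9
time_s: 14.78
eef_pos: [0.5244, 0.0403, 0.059]
eef_rot: [-3.142, 0.0, -3.11]
contact_force: [-0.6, 0.2, -0.5]
opening: 0.0854
grasp_force: 0.0
time_s: 15.4
eef_pos: [0.5262, 0.0401, 0.2063]
eef_rot: [-3.141, 0.007, -3.11]
contact_force: [-0.2, 0.5, -0.1]
opening: 0.0853
grasp_force: 0.0
(7073, np.float64(0.091), array([525.,  40.]), array([76., 63.]), 1.3)
t 15.45 from [0.5251 0.0402 0.204 ] -178.2 J6 -0.08 -> shift [-1.81  3.93  1.41] turn 0.88
```

C is seated: top at 91 mm, 4 mm off in x. Next is the slim carton.

```bash
python3 -m creep '-0.35 0.8 0.1 0.2;-0.7 1.6 0.3 0.4;-1.1 2.4 0.6 0.6;-1.5 3.2 0.9 0.8;-1.8 3.93 1.2 0.88';python3 -m creep '0 0 0.2 0;0 0 0.2 0'; python3 - <<'E'
from m import *
im,d,p=snap('wrist','w9.png');print(meas(cloud(p,d),(.6265,.279),.015,.04))
go(.6265,.279,.008,173)
E
```

```text
time_s: 16.08
eef_pos: [0.6242, 0.2806, 0.1272]
eef_rot: [-3.14, -0.003, 3.019]
contact_force: [0.4, -0.2, 0.5]
opening: 0.0845
grasp_force: 0.0
time_s: 16.32
eef_pos: [0.6226, 0.2783, 0.115]
eef_rot: [-3.138, -0.006, 3.019]
contact_force: [-0.0, 0.3, 0.7]
opening: 0.0851
grasp_force: 0.0
(5388, np.float64(0.0261), array([626., 280.]), array([31., 98.]), 82.9)
t 16.38 from [0.6236 0.278  0.1171] 172.9 J6 0.44 -> shift [-0.05  0.03  1.82] turn -0.01
```

View pics/w9.png

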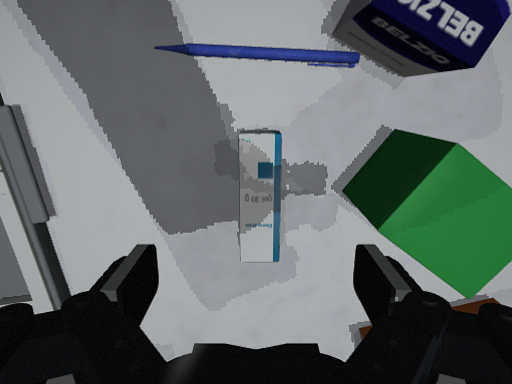

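The slim carton is centred at (260,195), aligned, with its teal edge showing. The green box at (430,210) is near the right finger, so I'll check the clearance.

```bash
python3 - <<'E'
from m import *
im,d,p=fld('wrist');P=cloud(p,d)
a=im.astype(int);m=(a[...,1]>a[...,0]+30)&(a[...,1]>a[...,2]+30)
q=P[m&(P[...,2]>.003)];print(len(q))
c=np.radians(173);t=np.array([np.cos(c),np.sin(c)]);n=np.array([np.sin(c),-np.cos(c)])
w=(q[:,:2]-[.6265,.279]);X=w@t;Y=w@n;
for lo in(-.08,-.05,-.015,.015,.05): 
    k=(X>lo)&(X<lo+.03)
    if k.any(): print(lo,np.percentile(Y[k],1))
E
```

```text
12450
-0.05 0.09895501293201125
-0.015 0.07043293429910469
0.015 0.07992717421744285
0.05 -0.001454980276738748
```

```bash
python3 -m creep '-0.05 0.03 0.3 0;-0.05 0.03 0.8 0;-0.05 0.03 1.3 0;-0.05 0.03 1.75 0;-0.05 0.03 1.75 0' 60; python3 -m creep '0 0 0 0;0 0 0 0;0 0 0 0;0 0 0 0;0 0 0 0' 10;python3 -m creep '0 0 -0.4 0;0 0 -1 0;0 0 -1.7 0;0 0 -2.3 0;0 0 -2.3 0'; python3 - <<'E'
from m import *
go(.5242,-.072,.14,1.8)
E
```

```text
time_s: 17.0
eef_pos: [0.6255, 0.2788, 0.0104]
eef_rot: [-3.139, -0.006, 3.018]
contact_force: [0.1, -0.3, -0.5]
opening: 0.0599
grasp_force: 0.0
time_s: 17.62
eef_pos: [0.6298, 0.2812, 0.0165]
eef_rot: [3.14, 0.004, 3.019]
contact_force: [-0.7, -0.7, 5.9]
opening: 0.0293
grasp_force: 63.3
time_s: 18.25
eef_pos: [0.6304, 0.2817, 0.1569]
eef_rot: [3.138, 0.008, 3.019]
contact_force: [-0.1, -0.5, 0.4]
opening: 0.0296
grasp_force: 62.6
t 18.25 from [0.6304 0.2817 0.1569] 173.0 J6 0.45 -> shift [ 1.04 -6.07  0.25] turn -0.88
```

```bash
python3 -m creep '0.2 -1 0 -0.2;0.4 -2 0 -0.4;0.6 -3 0 -0.6;0.8 -4 0 -0.8;1.04 -5 0 -0.88';python3 -m creep '0.1 -1.07 0 0;0.1 -1.07 0 0;0.1 -1.07 0 0'; python3 - <<'E'
from m import *
go(.5242,-.072,.06,1.8)
im,d,p=snap('wrist');print(meas(cloud(p,d),(.52,-.072),.1,.2))
E
```

```text
time_s: 18.88
eef_pos: [0.5278, -0.011, 0.1499]
eef_rot: [3.141, -0.002, -3.109]
contact_force: [0.3, -0.2, -0.6]
opening: 0.0292
grasp_force: 62.6
time_s: 19.25
eef_pos: [0.5247, -0.0737, 0.1505]
eef_rot: [3.14, -0.002, -3.112]
contact_force: [-1.7, -0.5, 0.4]
opening: 0.0293
grasp_force: 62.6
t 19.25 from [ 0.5247 -0.0737  0.1505] -178.3 J6 -0.3 -> shift [0.   0.03 1.51] turn -0.01
(18970, np.float64(0.1604), array([520., -73.]), array([100.,  56.]), 16.2)
```

```bash
python3 -m creep '-0.05 0.03 0.5 0;-0.05 0.03 1 0;-0.05 0.03 1.51 0;-0.05 0.03 1.7 0;-0.05 0.03 1.7 0'; python3 - <<'E'
from m import *
go(.5242,-.072,.0255,1.8)
im,d,p=snap('wrist','w10.png')
E
```

```text
time_s: 19.92
eef_pos: [0.5277, -0.0706, 0.0489]
eef_rot: [3.141, -0.002, -3.109]
contact_force: [0.5, 0.1, 0.5]
opening: 0.0293
grasp_force: 62.6
t 19.93 from [ 0.5277 -0.0706  0.0489] -178.1 J6 -0.29 -> shift [ 0.06 -0.02  0.39] turn 0.01
```

View pics/w10.png

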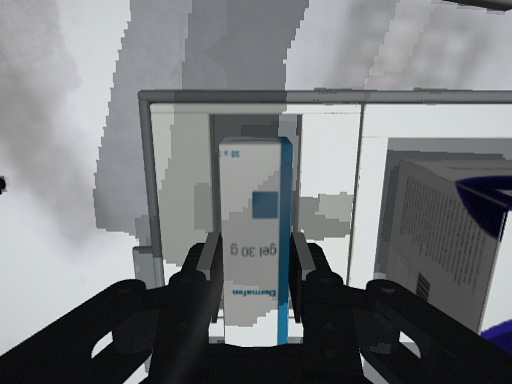

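The slim carton (columns 220–293) is centred in the narrow recess (211–302). Lowering and releasing.

```bash
python3 -m creep '0 0 0.2 0;0 0 0.35 0;0 0 0.38 0;0 0 0.38 0;0 0 0.38 0';python3 -m creep '0 0 0 0;0 0 0 0;0 0 0 0' 55; python3 -m creep '0 0 -0.5 0;0 0 -1.2 0;0 0 -2 0;0 0 -2.8 0;0 0 -2.8 0' 85; python3 - <<'E'
from m import *
im,d,p=snap('wrist');print(meas(cloud(p,d),(.524,-.072),.028,.055))
go(.504,.390,.19,145)
E
```

```text
time_s: 20.6
eef_pos: [0.5287, -0.072, 0.0273]
eef_rot: [-3.141, 0.001, -3.111]
contact_force: [-0.3, -0.4, -0.2]
opening: 0.0296
grasp_force: 62.6
time_s: 20.98
eef_pos: [0.5285, -0.0719, 0.0272]
eef_rot: [-3.141, 0.0, -3.11]
contact_force: [-0.4, 0.7, 0.4]
opening: 0.0547
grasp_force: 0.0
time_s: 21.6
eef_pos: [0.5314, -0.0726, 0.2007]
eef_rot: [-3.139, 0.01, -3.11]
contact_force: [0.0, 0.1, -0.3]
opening: 0.085
grasp_force: 0.0
(3291, np.float64(0.0342), array([525., -73.]), array([99., 31.]), 1.9)
t 21.65 from [ 0.53   -0.0723  0.1978] -178.2 J6 -0.29 -> shift [0.19 7.71 0.12] turn 3.68
```

The slim carton is seated at (525,-73), top at 34 mm. Next is carton A at (504,390), x-axis heading 145°.

```bash
python3 -m creep '0 1 0 0.5;0 2 0 1;0.1 3 0 1.5;0.1 4 0 2;0.1 5 0 2.5';python3 -m creep '-0.2 0.7 0 0.6;-0.5 1.5 0 1.18;-0.8 2.2 0 1.18;-1 2.5 0 1.18;-1 2.5 0 1.18'; python3 - <<'E'
from m import *
im,d,p=snap('wrist','w11.png');P=cloud(p,d);print(meas(P,(.503,.390),.075,.095))
go(.504,.390,.045,145)
E
```

```text
time_s: 22.28
eef_pos: [0.5117, 0.2294, 0.1929]
eef_rot: [-3.139, -0.002, 2.733]
contact_force: [0.6, -0.6, -0.2]
opening: 0.0849
grasp_force: 0.0
time_s: 22.9
eef_pos: [0.627, 0.3423, 0.1907]
eef_rot: [-3.137, -0.003, 2.531]
contact_force: [-0.3, -1.0, -0.1]
opening: 0.085
grasp_force: 0.0
(6000, np.float64(0.0828), array([518., 381.]), array([62., 42.]), 55.1)
t 22.95 from [0.6265 0.3417 0.192 ] 145.0 J6 1.02 -> shift [ 2.13 -0.5   2.46] turn -0.0
```

View pics/w11.png

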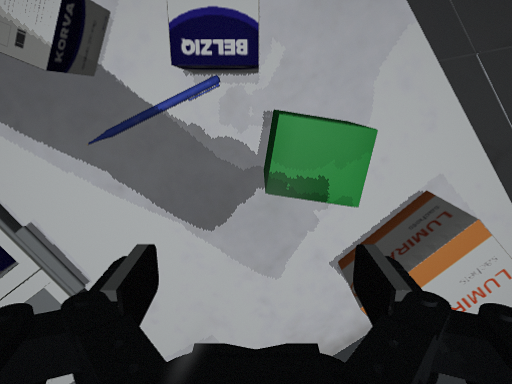

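I overshot, because the axes had turned. The carton is ahead at (215,35) and the green box at (320,155) is well below. Moving over the carton at this height.

```bash
python3 -m creep '0.7 -0.17 0 0;1.4 -0.34 0 0;2.13 -0.5 0 0;2.13 -0.5 0 0;2.13 -0.5 0.2 0'; python3 - <<'E'
from m import *
im,d,p=snap('wrist');P=cloud(p,d);print(meas(P,(.503,.390),.075,.095))
go(.504,.390,.045,145)
c=np.radians(145);t=np.array([np.cos(c),np.sin(c)]);n=np.array([np.sin(c),-np.cos(c)])
q=P[(P[...,2]>.01)&(P[...,2]<.1)];w=q[:,:2]-[.504,.39];X=w@t;Y=w@n;k=(abs(X)<.013)&(abs(Y)>.037)&(abs(Y)<.1);print('near fingers Y:',np.round(np.histogram(Y[k],np.arange(-.1,.11,.01)),2))
E
```

```text
time_s: 23.58
eef_pos: [0.5057, 0.3905, 0.1843]
eef_rot: [3.139, 0.002, 2.53]
contact_force: [0.6, 1.4, -0.9]
opening: 0.0851
grasp_force: 0.0
(7800, np.float64(0.083), array([504., 391.]), array([63., 75.]), 54.9)
t 23.62 from [0.5052 0.3896 0.181 ] 144.9 J6 1.16 -> shift [ 0.02 -0.    2.27] turn -0.01Traceback (most recent call last):
  File "<stdin>", line 5, in <module>
    return _wrapfunc(a, 'round', decimals=decimals, out=out)
    return _wrapit(obj, method, *args, **kwds)
    conv = _array_converter(obj)
ValueError: setting an array element with a sequence. The requested array has an inhomogeneous shape after 1 dimensions. The detected shape was (2,) + inhomogeneous part.
```

```bash
python3 -m creep '0.02 0 0.7 0;0.02 0 1.4 0;0.02 0 2 0;0.02 0 2.27 0;0.02 0 2.27 0'; python3 -m creep '0 0 0 0;0 0 0 0;0 0 0 0;0 0 0 0;0 0 0 0' 40;python3 -m creep '0 0 -0.4 0;0 0 -1 0;0 0 -1.7 0;0 0 -2.3 0;0 0 -2.3 0'; python3 - <<'E'
from m import *
go(.6495,.0428,.19,1.8)
E
```

```text
time_s: 24.25
eef_pos: [0.5039, 0.3902, 0.0449]
eef_rot: [-3.138, -0.001, 2.529]
contact_force: [0.2, 0.2, -0.3]
opening: 0.0847
grasp_force: 0.0
time_s: 24.88
eef_pos: [0.5062, 0.3925, 0.0495]
eef_rot: [3.137, 0.002, 2.53]
contact_force: [0.8, -0.2, 5.6]
opening: 0.0615
grasp_force: 68.0
time_s: 25.5
eef_pos: [0.5062, 0.3927, 0.1891]
eef_rot: [3.135, 0.003, 2.531]
contact_force: [0.1, -0.0, -0.7]
opening: 0.0613
grasp_force: 67.4
t 25.5 from [0.5062 0.3927 0.1891] 145.0 J6 1.17 -> shift [-5.3  -3.41 -0.02] turn -3.68
```

```bash
python3 -m creep '-0.8 -0.5 0 -0.5;-1.6 -1 0 -1;-2.4 -1.5 0 -1.6;-3.2 -2 0 -2.2;-4 -2.6 0 -2.8';python3 -m creep '0 0 0 -0.44;0 0 0 -0.88;0 0 0 -0.88'; python3 - <<'E'
from m import *
go(.6495,.0428,.085,1.8)
E
```

```text
time_s: 26.12
eef_pos: [0.611, 0.1244, 0.1822]
eef_rot: [-3.141, -0.003, 3.023]
contact_force: [1.7, 0.4, -2.3]
opening: 0.0613
grasp_force: 67.3
time_s: 26.5
eef_pos: [0.6105, 0.1256, 0.1825]
eef_rot: [-3.141, -0.004, -3.112]
contact_force: [-0.2, 0.2, -0.5]
opening: 0.0611
grasp_force: 67.3
t 26.5 from [0.6105 0.1256 0.1825] -178.3 J6 0.07 -> shift [-0.61 -1.4   1.62] turn -0.01
```

```bash
python3 -m creep '-0.3 -0.7 0 0;-0.61 -1.4 0 0;-0.61 -1.4 0.6 0;-0.61 -1.4 1.2 0;-0.61 -1.4 1.62 0';python3 -m creep '0 0 0 0;0 0 0 0'; python3 - <<'E'
from m import *
go(.6495,.0428,.058,1.8)
im,d,p=snap('wrist','w12.png')
E
```

```text
time_s: 27.12
eef_pos: [0.6489, 0.0434, 0.084]
eef_rot: [3.141, -0.004, -3.112]
contact_force: [-0.1, 0.5, -0.6]
opening: 0.0615
grasp_force: 67.4
time_s: 27.38
eef_pos: [0.6509, 0.0435, 0.0882]
eef_rot: [-3.142, 0.001, -3.11]
contact_force: [0.4, 0.1, -0.1]
opening: 0.0613
grasp_force: 67.3
t 27.38 from [0.6509 0.0435 0.0882] -178.2 J6 -0.07 -> shift [ 0.02 -0.01  0.5 ] turn -0.0
```

View pics/w12.png

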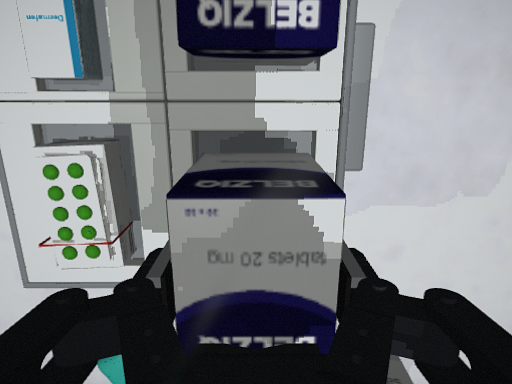

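The carton's lower edge is centred at column 255 and the recess at 253. Lowering and releasing.

```bash
python3 -m creep '0 -0.01 0.25 0;0 -0.01 0.42 0;0 -0.01 0.49 0;0 -0.01 0.49 0;0 -0.01 0.49 0';python3 -m creep '0 0 0 0;0 0 0 0;0 0 0 0' 85; python3 -m creep '0 0 -0.5 0;0 0 -1.2 0;0 0 -2 0;0 0 -3 0;0 0 -4 0';python3 -m creep '0 0 -0.6 0;0 0 -0.6 0;0 0 -0.6 0;0 0 -0.6 0;0 0 -0.6 0'; python3 - <<'E'
from m import *
im,d,p=snap('wrist','w13.png');P=cloud(p,d)
for n,xy,z0,z1 in [('A',(.65,.042),.083,.105),('C',(.524,.04),.083,.105),('L',(.653,-.069),.03,.055),('S',(.525,-.073),.026,.05)]: print(n,meas(P,xy,z0,z1))
_,d,p=snap('top');P=cloud(p,d)
for n,xy,z0,z1 in [('B',(.428,.276),.07,.084),('Pn',(.507,-.399),.016,.034)]:print(n,meas(P,xy,z0,z1))
E
```

```text
time_s: 28.05
eef_pos: [0.6507, 0.0425, 0.058]
eef_rot: [-3.142, -0.0, -3.111]
contact_force: [0.3, -0.6, -0.9]
opening: 0.0611
grasp_force: 67.3
time_s: 28.42
eef_pos: [0.6509, 0.0426, 0.0584]
eef_rot: [-3.142, 0.001, -3.11]
contact_force: [0.2, 0.5, 0.3]
opening: 0.085
grasp_force: 0.0
time_s: 29.05
eef_pos: [0.6504, 0.0426, 0.3001]
eef_rot: [-3.142, 0.001, -3.11]
contact_force: [1.3, 0.5, 0.5]
opening: 0.085
grasp_force: 0.0
time_s: 29.68
eef_pos: [0.6501, 0.0426, 0.3323]
eef_rot: [3.141, -0.004, -3.11]
contact_force: [-0.6, -0.4, -0.4]
opening: 0.0849
grasp_force: 0.0
A (3375, np.float64(0.091), array([650.,  41.]), array([75., 63.]), 1.8)
C (4537, np.float64(0.0909), array([525.,  40.]), array([76., 63.]), 1.4)
L (1912, np.float64(0.04), array([654., -68.]), array([83., 44.]), 4.3)
S (2244, np.float64(0.0341), array([525., -73.]), array([99., 31.]), 2.0)
B (150, np.float64(0.0743), array([421., 277.]), array([41., 51.]), 11.9)
Pn (264, np.float64(0.0236), array([ 506., -399.]), array([44., 84.]), 14.1)
```

View pics/w13.png

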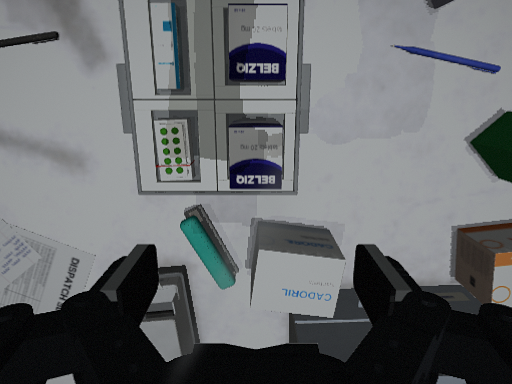

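All four items are seated in their bays: slim (167,45), strip (172,150), cartons (257,45) and (257,155). The small carton and plain pack are where they were.

```bash
python3 -c "
from station import hand_in
print(hand_in())"
```

```text
the job is handed in; nothing more can be done
None
```

I packed all four order items into their bays and handed the job in at about 30 s. The last measurements put each within 5 mm of its bay centre and flat on the floor, and I left the small carton and the plain strip pack alone; no verdict came back.

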